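Heft the lap cases and bring out the heavy copper lap

ROBOT

A 6-joint arm with a two-finger parallel gripper is mounted at the origin on the work surface. World frame = base frame: x ahead of the robot, y to its left, z up, the work surface at z = 0. Lengths are in m, angles in rad, forces in N, time in s.
With the tool pointing down it reaches from about 0.3 to 0.875 m from the base axis. Payload 6.4 kg.
Tool frame: the origin (TCP) lies at the very end of the fingers, on their centre line; the grasp point (between the pads) lies 19 mm behind it; x points along the fingers, y is the direction in which the jaws open and shut, and the axes are right-handed (so a half turn about x gives the same grasp; the last joint's range is limited). The gripper opens to 85 mm and grips with 20 to 120 N. Pads are 22 mm wide; open, the fingers measure 114 mm over their backs; the gripper's body (76 mm by 85 mm) begins 54 mm behind the grasp point. The pads swing forward as they close: fully open they stand 13 mm farther back than shut.
Start: joints at [-1.501, 0.181, 1.607, -0, 1.354, -0.206], TCP at [0.157, -0.553, 0.231] pointing down, gripper open.
Joint ranges: [-2.99, 2.99], [-0.89, 2.07], [0.3, 2.58], [-1.14, 4.28], [0, 2.63], [-3.12, 3.12]. Speed limits (rad/s): [2.57, 2.57, 3.01, 3.14, 3.14, 3.14].

INTERFACE

Orientations are given as a unit quaternion [w, x, y, z].
In Python, from bench import status, optics, hand_in gives the robot as it stands. The module is installed in compiled form; this text tells all that it offers.
- The arm moves only by the shell command python3 -m jog 'ROWS'. ROWS is JSON, one flat list of numbers, 5 for each row, row after row: the shift along the tool's x, y, z in mm, then the turn about the tool's x in degrees, then the opening in per cent of the stroke, from 0 (shut) to 100 (fully open). In form: [tx, ty, tz, yaw, gripper, tx, ty, tz, yaw, gripper, ...]. A call has exactly 5 rows; each row is the pose to reach, as a shift and turn from the pose commanded when the call began, along the tool's axes at that moment; what a row does not reach only later rows make up. A row lasts 1/10 s, in which the tool goes at most 50 mm and 8.59 degrees, less where a joint would pass 70% of its speed; a pose out of reach is approached as far as the arm can. A call with a gripper value outside its range is refused whole. The fingers move at their own pace and stop on an object; the grip force is fixed at half the most. Time passes only in rows, so rows that repeat a pose let the fingers close, or fill a call up. It gives the time, the measured TCP pose, the force and the opening at its end, in the units of the state.
- status.get_obs(): the state, without advancing time (a new reading comes with each control period).
- optics.camera(name): name is "scene" or "side" or "wrist"; returns the picture (400x640x3 uint8, red, green, blue); there is no depth.
- optics.get_calibration(name): a dict with "vertical_fov" (degrees; the focal length in pixels is half the picture's height over the tangent of half this angle, whatever the lens; pixels are square), "cx", "cy" (the principal point, pixels), "extrinsics" (4x4, takes a point from camera to world coordinates). Camera axes: x right, y up, looking along -z (the intrinsics and any distortion apply to the point x, -y, -z); pixel columns grow to the right and rows downward; lengths in m; the calibration is good to about 2 mm. A picture is of the moment at which its call begins: read the wrist's pose just before it. get_calibration takes no time and is no camera call; for the wrist camera it gives the pose at the moment of the call.
- hand_in(): hands the job in, once; it reports no verdict.
The state is a dict: "time_s": time; "q": joint angles; "dq": joint speeds; "joint_efforts": joint torques, N m; "eef_pos": TCP position; "eef_rot": TCP orientation; "wrist_force": force on the tool from outside, world axes, zero at the start; "torque": the same for the moment, N m; "opening": opening from 0.0 (shut) to 1.0 (fully open).
Only numpy, scipy, OpenCV 4.12 (cv2) and the standard library are available. Lean on these libraries where they do the work, as an engineer would, in place of code of your own. Each camera call takes 0.05 s, during which the arm holds its last target. There are 200 camera calls.

TASK

One of the four identical closed lap cases leaning in the wooden rack holds the heavy copper lap: find it by feeling their weight, as it weighs nearly three times as much as any other, and see that the three light ones end up down in their own slots. Stand the heavy case upright, gently, at the middle of the black rubber mat by the faceting machine, the same edge up as in the rack, and let go of it. Do not drop or knock over a case, and leave everything else on the bench as it is.

Things in the scene. Friction and masses are not known exactly. Their poses are not given: they have to be found in the camera images.
- rack: fixed wooden rack, 176 x 460 mm (x, y), origin under its centre, z up. Four slots, 92 mm apart along its y, lean 23 degrees: the cases' upper edges tip to the rack's +y. A slot is 40 mm wide and 50 mm deep along its slope, floor square to it, 4 mm end play; a case rests on its +y side, 6 mm play, and goes in and out only along the slope. 90 mm of a case stands out, 50 mm of air between them
- mat: fixed flat black rubber mat, 240 x 240 x 3 mm, lying on the bench beside the faceting machine; origin under its centre, on the bench; its top is 3 mm above the bench
- case1: blue closed case, 140 (x, long) x 34 (y, thick) x 140 mm (z, up its slope); origin at the centre of its bottom face, 25 mm above the bench in slot 1 from the rack's -y end; upper edge then at 155 mm. Any one of the four may be the heavy one, 0.55 to 0.75 kg; the others are 0.20 to 0.25 kg and look the same. Rigid, may be gripped with 60 N; centre of mass at mid-height
- case2: blue closed case, 140 (x, long) x 34 (y, thick) x 140 mm (z, up its slope); origin at the centre of its bottom face, 25 mm above the bench in slot 2 from the rack's -y end; upper edge then at 155 mm. Any one of the four may be the heavy one, 0.55 to 0.75 kg; the others are 0.20 to 0.25 kg and look the same. Rigid, may be gripped with 60 N; centre of mass at mid-height
- case3: blue closed case, 140 (x, long) x 34 (y, thick) x 140 mm (z, up its slope); origin at the centre of its bottom face, 25 mm above the bench in slot 3 from the rack's -y end; upper edge then at 155 mm. Any one of the four may be the heavy one, 0.55 to 0.75 kg; the others are 0.20 to 0.25 kg and look the same. Rigid, may be gripped with 60 N; centre of mass at mid-height
- case4: blue closed case, 140 (x, long) x 34 (y, thick) x 140 mm (z, up its slope); origin at the centre of its bottom face, 25 mm above the bench in slot 4 from the rack's -y end; upper edge then at 155 mm. Any one of the four may be the heavy one, 0.55 to 0.75 kg; the others are 0.20 to 0.25 kg and look the same. Rigid, may be gripped with 60 N; centre of mass at mid-height
- polish_jar: loose bystander: jar of polish, 60 mm across, 70 mm high; origin at its underside, z up; near the mat, robot side; leave it alone
- coolant_bottle: loose bystander: white bottle, 64 mm across, 150 mm high; origin at its underside, z up; near the rack, far side; leave it alone
- dop_block: loose bystander: dark wooden block with brass dops, 140 x 45 x 71 mm; origin at its underside, z up; near the mat, far side; leave it alone
- transfer_jig: loose bystander: aluminium dop transfer jig, 150 x 50 x 56 mm; origin at its underside, z up; near the mat, robot side; leave it alone
- spanner: loose bystander: spanner, 150 mm long along its x, lying on the bench; origin at its underside, z up; near the rack, robot side; leave it alone
- dop_cup: loose bystander: white cup, 72 mm across, 80 mm high; origin at its underside, z up; near the rack, far side; leave it alone
Things that resemble listed ones, but are neither listed nor needed, are in the scene too. Leave any yellow look-alike of the case3 alone.

How it is judged:
By the outcome, as a careful person would: the job done as asked, in the order asked, and still so for the second after the job is handed in, with the robot touching nothing.
It also fails if it takes over 61 s, if anything falls off the work surface, if the arm or the gripper's body presses on something with over 40 N, if the wrist force passes 120 N, or if a joint passes its speed limit or range.

## Working session

There is one attempt and no reset: what is moved stays moved. The work goes in short steps, Python scripts to look and compute and a shell command to move; the robot and the scene stay as the last step left them, time stands still between calls to the robot, and variables do not carry over. Pictures are saved under pics/ and viewed, on a budget of 10 in all, crops included, one or two more only if the job needs it, and the job is handed in when it is done.

```bash
mkdir -p pics
python3 - <<'E'
from bench import status, optics
import cv2,numpy as np
print(status.get_obs())
for n in ["scene","side","wrist"]:
    c=optics.get_calibration(n);print(n,c)
    im=optics.camera(n);cv2.imwrite(f"pics/{n}0.png",im[:,:,::-1])
E
```

```text
{'time_s': 0.0, 'q': array([-1.50130818e+00,  1.81559308e-01,  1.60800671e+00,  2.27701649e-05,
        1.35381777e+00, -2.06299823e-01]), 'dq': array([ 0.00025701, -0.00026514,  0.00103616, -0.00037874, -0.00081437,
       -0.00088397]), 'joint_efforts': array([ 3.93833325e-04, -4.44880128e+01, -3.51329219e+01, -3.48947879e-04,
        9.17580823e-03,  1.26719473e-05]), 'eef_pos': array([ 0.15655986, -0.55269629,  0.23037452]), 'eef_rot': array([ 0.09656405,  0.70044578,  0.09782654, -0.70034353]), 'wrist_force': array([-0.69732853, -0.27636072,  0.23973775]), 'torque': array([ 0.01494124, -0.02624686, -0.05417166]), 'opening': 0.9988656940393987}
scene {'vertical_fov': 46.22956460310679, 'cx': 335.1366326047075, 'cy': 196.9464325054349, 'extrinsics': array([[ 0.27548939, -0.73795957,  0.61605297,  1.61503555],
       [ 0.96112235,  0.19898195, -0.19144195, -0.26492691],
       [ 0.018693  ,  0.64484251,  0.76408685,  1.42892565],
       [ 0.        ,  0.        ,  0.        ,  1.        ]])}
side {'vertical_fov': 56.358776020398864, 'cx': 322.8593150318637, 'cy': 202.40313019798216, 'extrinsics': array([[-7.50496085e-01, -5.13204536e-01,  4.16385314e-01,
         9.86761881e-01],
       [ 6.60874670e-01, -5.82280703e-01,  4.73491134e-01,
         6.26536546e-01],
       [-5.44664787e-04,  6.30531749e-01,  7.76163267e-01,
         9.60135712e-01],
       [ 0.00000000e+00,  0.00000000e+00,  0.00000000e+00,
         1.00000000e+00]])}
wrist {'vertical_fov': 70.51384290059575, 'cx': 316.96330788893556, 'cy': 199.73481722932246, 'extrinsics': array([[ 0.27230096,  0.92785173,  0.25483986,  0.22082646],
       [-0.96221005,  0.26312701,  0.0701141 , -0.53455654],
       [-0.00199977, -0.26430161,  0.964438  ,  0.37360269],
       [ 0.        ,  0.        ,  0.        ,  1.        ]])}
```

View pics/scene0.png

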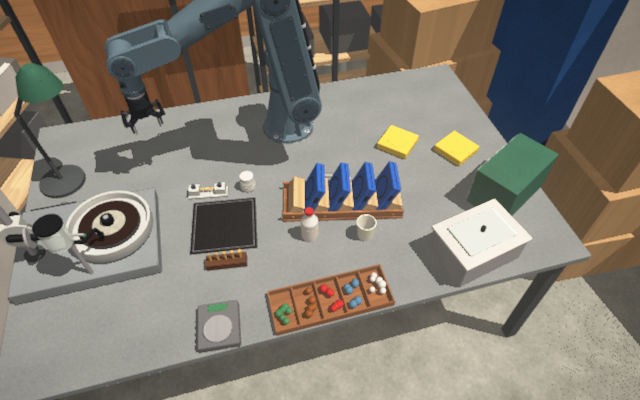

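View pics/side0.png

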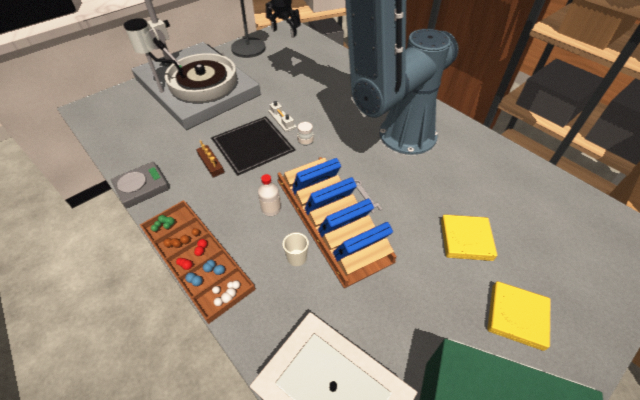

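The scene view shows the rack with four blue cases at about (345,190) and the mat at (224,225). The side view shows the mat at (252,144) and the cases from (318,175) to (363,240). I'll enlarge both.

```bash
cat > h.py <<'E'
import numpy as np,cv2
from bench import optics,status
def load(n): return cv2.imread(f"pics/{n}.png")
def ray(c,u,v):
    f=200/np.tan(np.radians(c["vertical_fov"])/2);E=c["extrinsics"]
    d=E[:3,:3]@np.array([(u-c["cx"])/f,-(v-c["cy"])/f,-1]);return E[:3,3],d
def onz(c,u,v,z):
    o,d=ray(c,u,v);return o+d*(z-o[2])/d[2]
def proj(c,p):
    f=200/np.tan(np.radians(c["vertical_fov"])/2);E=c["extrinsics"]
    q=E[:3,:3].T@(np.array(p)-E[:3,3]);return c["cx"]-f*q[0]/q[2],c["cy"]+f*q[1]/q[2]
def tri(c1,p1,c2,p2):
    o1,d1=ray(c1,*p1);o2,d2=ray(c2,*p2)
    A=np.stack([d1,-d2],1);s=np.linalg.lstsq(A,o2-o1,rcond=None)[0]
    a,b=o1+s[0]*d1,o2+s[1]*d2;return (a+b)/2,np.linalg.norm(a-b)
E
python3 - <<'E'
from h import *
a=load("scene0")[150:260,180:420];b=load("side0")[80:290,180:420]
a=cv2.resize(a,None,fx=2.5,fy=2.5,interpolation=cv2.INTER_CUBIC)
b=cv2.resize(b,None,fx=2.5,fy=2.5,interpolation=cv2.INTER_CUBIC)
cv2.imwrite("pics/cropA.png",a);cv2.imwrite("pics/cropB.png",b)
for n in["scene","side"]:
    im=load(n+"0");hsv=cv2.cvtColor(im,cv2.COLOR_BGR2HSV)
    c=optics.get_calibration(n)
    m=cv2.inRange(hsv,(105,120,40),(130,255,255));k,l,s,ce=cv2.connectedComponentsWithStats(m)
    for i in range(1,k):
        if 150<s[i,4]<3000:
            r=cv2.approxPolyDP(cv2.findContours((l==i).astype(np.uint8),0,1)[0][0],2,True)[:,0]
            print(n,"blue",s[i],r.tolist())
    m=cv2.inRange(im,(0,0,0),(45,45,45));k,l,s,ce=cv2.connectedComponentsWithStats(m)
    x,y=(224,225) if n=="scene" else (252,144)
    r=cv2.findContours((l==l[y,x]).astype(np.uint8),0,1)[0][0]
    q=cv2.approxPolyDP(r,4,True)[:,0];print(n,"mat",q.tolist());print(np.array([onz(c,*p,0.003)for p in q]).round(4))
E
```

```text
scene blue [305 163  20  46 545] [[317, 163], [309, 177], [311, 175], [314, 178], [313, 191], [312, 180], [308, 179], [305, 183], [306, 197], [312, 192], [305, 204], [312, 205], [313, 208], [317, 202], [313, 205], [313, 199], [316, 196], [319, 198], [324, 192], [323, 165]]
scene blue [329 163  21  48 599] [[347, 164], [341, 163], [329, 182], [330, 196], [338, 186], [336, 195], [330, 201], [329, 210], [336, 209], [341, 203], [337, 203], [339, 197], [343, 195], [343, 199], [349, 191]]
scene blue [ 352  162   49   48 1148] [[365, 162], [352, 181], [352, 184], [359, 174], [364, 180], [362, 191], [354, 200], [353, 209], [360, 209], [366, 201], [363, 202], [362, 199], [366, 195], [369, 197], [376, 189], [378, 195], [382, 192], [384, 177], [376, 188], [375, 183], [383, 173], [387, 174], [390, 183], [384, 196], [378, 199], [378, 208], [384, 208], [390, 201], [387, 203], [386, 199], [391, 194], [394, 196], [400, 189], [395, 163], [389, 162], [375, 181], [371, 164]]
scene mat [[0, 4], [0, 399], [639, 399], [639, 0], [297, 0], [302, 24], [295, 0], [174, 0], [172, 5], [168, 0], [7, 0], [39, 64],
[... 273 characters left out ...]
0.003 ]
 [-1.538  -1.3862  0.003 ]
 [-0.7887 -1.1296  0.003 ]
 [-0.8584 -1.185   0.003 ]]
side blue [293 158  48  35 724] [[337, 159], [299, 172], [294, 192], [335, 174], [340, 166]]
side blue [306 177  50  37 742] [[353, 179], [348, 178], [312, 193], [306, 206], [307, 213], [315, 207], [348, 194], [355, 187]]
side blue [319 199  55  37 757] [[366, 199], [328, 216], [319, 229], [321, 235], [364, 215], [373, 207]]
side blue [334 222  59  38 777] [[389, 224], [385, 222], [345, 241], [334, 251], [336, 258], [339, 259], [392, 231]]
side mat [[264, 120], [217, 138], [238, 169], [289, 149]]
[[ 0.3686 -0.4348  0.003 ]
 [ 0.5677 -0.4656  0.003 ]
 [ 0.5988 -0.2723  0.003 ]
 [ 0.3983 -0.234   0.003 ]]
```

View pics/cropA.png

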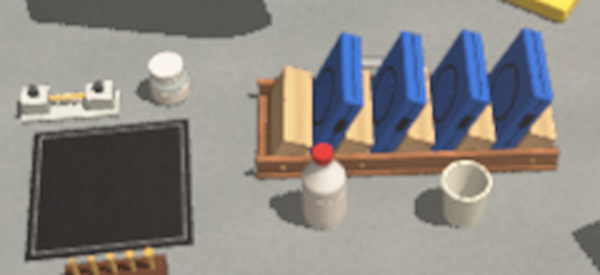

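View pics/cropB.png

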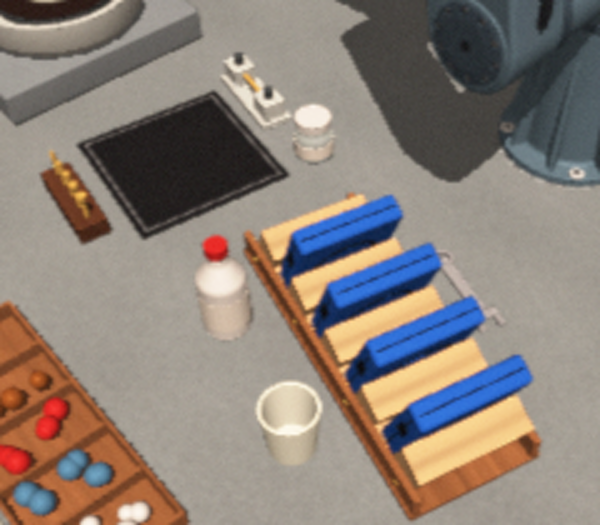

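Run:
```python
from h import *
c=optics.get_calibration("side");s=optics.get_calibration("scene")
for i,(a,b) in enumerate([((294,250),(398,204)),((325,305),(435,253)),((357,363),(480,307)),((397,424),(527,366))]):
    P=[onz(c,180+p[0]/2.5,80+p[1]/2.5,0.154) for p in(a,b)]
    d=P[1]-P[0];print(i+1,(P[0]+P[1])[:2]/2,np.linalg.norm(d),np.degrees(np.arctan2(-d[1],-d[0])))
print("front board",[onz(s,180+u/2.5,150+v/2.5,0).round(3) for u,v in((258,178),(557,168))])
print("mat scene",[onz(s,180+u/2.5,150+v/2.5,.003).round(3) for u,v in((38,133),(188,120),(191,240),(27,257))])
print("bottle top", onz(c,180+215/2.5,80+243/2.5,.15),"jar",onz(c,180+313/2.5,80+110/2.5,.07), "cup",onz(c,180+290/2.5,80+400/2.5,.08),"dops",[onz(c,180+u/2.5,80+v/2.5,.07).round(3) for u,v in((55,165),(90,205))])
```

```text
1 [0.48236386 0.03492276] 0.14525329771567108 -9.806239755300192
2 [0.50685704 0.122509  ] 0.14881427455858603 -9.67909776535467
3 [0.52931823 0.20961109] 0.15662208496606478 -12.18321653454996
4 [0.54953993 0.2956778 ] 0.15671849883772063 -14.175136912713375
front board [array([ 0.528, -0.132,  0.   ]), array([0.629, 0.317, 0.   ])]
mat scene [array([ 0.354, -0.445,  0.003]), array([ 0.388, -0.215,  0.003]), array([ 0.616, -0.249,  0.003]), array([ 0.583, -0.481,  0.003])]
bottle top [ 0.61486092 -0.0510024   0.15      ] jar [ 0.31103177 -0.24054016  0.07      ] cup [0.66106569 0.14182817 0.08      ] dops [array([ 0.659, -0.387,  0.07 ]), array([ 0.663, -0.286,  0.07 ])]
```

```bash
cat >> h.py <<'E'
from scipy.spatial.transform import Rotation as R
def tool(): 
    o=status.get_obs();w,x,y,z=o["eef_rot"];return o,R.from_quat([x,y,z,w]).as_matrix()
def go(p,yaw=None):
    "tool shift (mm) and turn (deg) to world TCP p with tool y at world heading yaw (deg, mod 180)"
    o,M=tool();s=M.T@(np.array(p)-o["eef_pos"])*1e3
    h=np.degrees(np.arctan2(M[1,1],M[0,1]))
    t=None if yaw is None else -((yaw-h+90)%180-90)
    print("TCP",o["eef_pos"].round(4),"head",h.round(2),"shift",s.round(1),"turn",t,"t",o["time_s"],"F",o["wrist_force"].round(2),"op",o["opening"].round(3))
E
python3 - <<'E'
from h import *
o,M=tool();print(M.round(3))
go([.51,.12,.33],77)
E
```

```text
[[-0.     0.272 -0.962]
 [ 0.001 -0.962 -0.272]
 [-1.    -0.001 -0.   ]]Traceback (most recent call last):
  File "<stdin>", line 3, in <module>
  File "h.py", line 24, in go
    print("TCP",o["eef_pos"].round(4),"head",h.round(2),"shift",s.round(1),"turn",t,"t",o["time_s"],"F",o["wrist_force"].round(2),"op",o["opening"].round(3))
                                                                                                                                       ^^^^^^^^^^^^^^^^^^
AttributeError: 'float' object has no attribute 'round'
```

```bash
sed -i 's/o\["opening"\].round(3)/round(o["opening"],3)/' h.py; python3 -c "
from h import *
go([.51,.12,.33],77)"
```

```text
TCP [ 0.1566 -0.5528  0.2306] head -74.2 shift [ -98.5 -551.3 -523.3] turn 28.798932011735985 t 0.15 F [-0.67  0.78  0.18] op 0.998
```

```bash
python3 -m jog '[-40,-30,-30,8,100,-70,-60,-60,16,100,-90,-95,-90,24,100,-98,-130,-120,29,100,-98,-165,-155,29,100]'; python3 -c "
from h import *
go([.51,.12,.33],77)"
```

```text
time_s: 0.65
eef_pos: [0.2585, -0.3566, 0.3309]
eef_rot: [-0.082, 0.703, -0.084, -0.702]
wrist_force: [2.0, -0.6, 0.5]
opening: 0.998
TCP [ 0.2585 -0.3566  0.3309] head -103.41 shift [-2.000e-01 -5.220e+02 -1.342e+02] turn -0.40619478540077125 t 0.65 F [ 1.98 -0.62  0.51] op 0.998
```

```bash
python3 -m jog '[0,-48,-12,0,100,0,-96,-24,0,80,0,-144,-36,0,70,0,-192,-48,0,70,0,-240,-60,0,70]' | tail -1; python3 -m jog '[0,-48,-12,0,70,0,-96,-24,0,70,0,-144,-36,0,70,0,-192,-48,0,70,0,-240,-62,0,70]' |tail -1;python3 -m jog '[0,-20,-6,0,70,0,-40,-12,0,70,0,-42,-12,0,70,0,-42,-12,0,70,0,-42,-12,0,70]'
python3 - <<'E'
from h import *
go([.51,.12,.33],77)
c=optics.get_calibration("wrist");np.save("w1.npy",c,allow_pickle=True)
cv2.imwrite("pics/w1.png",optics.camera("wrist")[:,:,::-1]);print(c)
E
```

```text
opening: 0.702
opening: 0.699
time_s: 2.15
eef_pos: [0.5072, 0.1193, 0.329]
eef_rot: [0.081, -0.702, 0.082, 0.703]
wrist_force: [0.3, 0.7, 0.3]
opening: 0.697
TCP [0.5072 0.1193 0.329 ] head -103.23 shift [-1.  -1.3 -2.6] turn -0.2273998955295724 t 2.15 F [0.33 0.72 0.27] op 0.697
{'vertical_fov': 70.51384290059575, 'cx': 316.96330788893556, 'cy': 199.73481722932246, 'extrinsics': array([[-2.28872074e-01,  9.38597816e-01,  2.58169931e-01,
         5.72236408e-01],
       [-9.73456302e-01, -2.20848879e-01, -6.00716244e-02,
         1.04417345e-01],
       [ 6.33444290e-04, -2.65065863e-01,  9.64230101e-01,
         4.72068028e-01],
       [ 0.00000000e+00,  0.00000000e+00,  0.00000000e+00,
         1.00000000e+00]])}
```

View pics/w1.png

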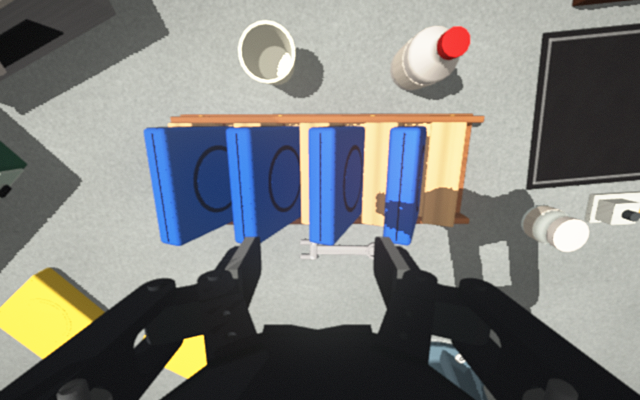

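The wrist view shows four cases with top strips at x≈150, 233, 316 and 400 (case 4 to case 1), y 127–243. They lean toward +y as expected.

Run:
```python
from h import *
c=np.load("w1.npy",allow_pickle=True).item()
im=load("w1");hsv=cv2.cvtColor(im,cv2.COLOR_BGR2HSV)
m=cv2.inRange(hsv,(105,120,40),(130,255,255))
C=[]
for k,(x0,x1) in zip((4,3,2,1),((140,200),(215,280),(300,345),(375,430))):
    L=[(x0+np.flatnonzero(m[y,x0:x1])[0],y) for y in range(140,231,3)]
    col=m[:, x0+13 if k<4 else x0+18]; 
    p=np.polyfit([y for _,y in L],[x for x,_ in L],1)
    xm=np.polyval(p,185)+4; ys=np.flatnonzero(m[100:260,int(xm)])+100
    a,b=[onz(c,np.polyval(p,y),y,.147) for y in(ys[0],ys[-1])]
    d=a-b;print(k,ys[0],ys[-1],"mid",((a+b)/2).round(4),"len",np.linalg.norm(d).round(4),"yaw",np.degrees(np.arctan2(d[1],d[0])).round(2));C.append((a+b)/2)
C=np.array(C);d=C[0]-C[3];print("row dir yaw",np.degrees(np.arctan2(-d[0],d[1])),np.linalg.norm(d)/3)
```

```text
4 128 210 mid [0.5636 0.3048 0.147 ] len 0.0957 yaw -13.01
3 127 225 mid [0.5373 0.2329 0.147 ] len 0.1163 yaw -17.62
2 128 241 mid [0.5017 0.1297 0.147 ] len 0.136 yaw -12.75
1 130 240 mid [0.4804 0.041  0.147 ] len 0.1325 yaw -13.05
row dir yaw -17.500861045943132 0.09222244762234492
```

Run:
```python
from h import *
c=np.load("w1.npy",allow_pickle=True).item()
for a,b in(((147,130),(163,243)),((229,127),(238,243)),((310,127),(313,243)),((391,127),(386,241))):
    A,B=onz(c,*a,.147),onz(c,*b,.147);print((A+B)/2,np.linalg.norm(A-B),np.degrees(np.arctan2(*(A-B)[1::-1])))
o,M=tool();P1=np.array([.4807,.0405]);n=np.array([.225,.974])
# grip point: centre between +y corner and -y face at tip height z
for k in(1,2,3,4):
    z=.135;g=P1+n*.092*(k-1)-n*.5*(.034/np.cos(.4014)+(.147-z)*np.tan(.4014))
    go([*g,z],77)
```

```text
[0.5409514  0.30727971 0.147     ] 0.13648426280465822 -14.001433284498868
[0.52134929 0.21688423 0.147     ] 0.13973944518218767 -13.36323093020937
[0.50034815 0.12762028 0.147     ] 0.1397929494670782 -12.074881499992328
[0.48095301 0.03931261 0.147     ] 0.13714069447329627 -11.850773212385754
TCP [0.5072 0.1192 0.3291] head -103.26 shift [194.2 103.6   7.7] turn -0.2571825307173299 t 2.2 F [ 0.07 -0.03  0.25] op 0.7
TCP [0.5072 0.1192 0.3291] head -103.26 shift [194.1  11.7   8.1] turn -0.2571825307173299 t 2.2 F [ 0.07 -0.03  0.25] op 0.7
TCP [0.5072 0.1192 0.3291] head -103.26 shift [194.1 -80.3   8.5] turn -0.2571825307173299 t 2.2 F [ 0.07 -0.03  0.25] op 0.7
TCP [0.5072 0.1192 0.3291] head -103.26 shift [ 194.1 -172.3    8.9] turn -0.2571825307173299 t 2.2 F [ 0.07 -0.03  0.25] op 0.7
```

```bash
python3 -m jog '[45,13,8,0,70,90,13,8,0,70,130,13,8,0,70,165,13,8,0,70,185,13,8,0,70]'|tail -2; python3 -m jog '[9,0,0,0,70,9,0,0,0,30,9,0,0,0,0,9,0,0,0,0,9,0,0,0,0]';  python3 - <<'E'
from h import *
go([.51,.12,.33],77);o=status.get_obs();print(o["torque"])
cv2.imwrite("pics/w2.png",optics.camera("wrist")[:,:,::-1])
E
```

```text
wrist_force: [0.0, -0.2, -0.1]
opening: 0.702
time_s: 3.2
eef_pos: [0.4974, 0.1088, 0.1362]
eef_rot: [-0.081, 0.703, -0.081, -0.702]
wrist_force: [-1.9, -2.2, 0.6]
opening: 0.438
TCP [0.4974 0.1088 0.1362] head -103.2 shift [-193.7  -13.7  -10. ] turn -0.19631274363496232 t 3.2 F [-1.94 -2.23  0.59] op 0.438
[-0.65116991  0.28627    -0.11524462]
```

View pics/w2.png

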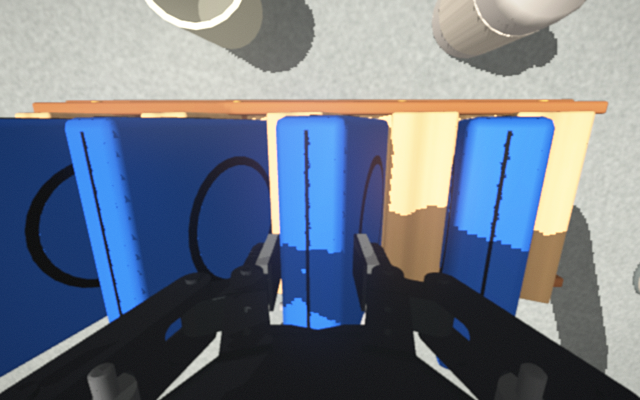

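The pads are closed on case 2 at 37 mm opening, roughly centred, and it is still seated. Next I lift it 10 mm along the slope, then lower it, reading the force each way.

```bash
python3 -m jog '[-2,-0.8,0,0,0,-4,-1.6,0,0,0,-6,-2.4,0,0,0,-8,-3.2,0,0,0,-9.2,-3.9,0,0,0]'; python3 -m jog '[0,0,0,0,0,0,0,0,0,0,0,0,0,0,0,0,0,0,0,0,0,0,0,0,0]'; python3 -m jog '[1,0.4,0,0,0,2,0.8,0,0,0,3,1.2,0,0,0,4,1.6,0,0,0,4.6,1.95,0,0,0]';python3 -m jog '[0,0,0,0,0,0,0,0,0,0,0,0,0,0,0,0,0,0,0,0,0,0,0,0,0]'
```

```text
time_s: 3.75
eef_pos: [0.4976, 0.1128, 0.1444]
eef_rot: [0.081, -0.702, 0.081, 0.703]
wrist_force: [-0.6, -5.3, -2.0]
opening: 0.438
time_s: 4.25
eef_pos: [0.4978, 0.113, 0.1445]
eef_rot: [-0.081, 0.703, -0.081, -0.702]
wrist_force: [-2.1, -5.0, 2.5]
opening: 0.442
time_s: 4.75
eef_pos: [0.4975, 0.111, 0.1398]
eef_rot: [-0.081, 0.703, -0.081, -0.702]
wrist_force: [-0.5, -4.2, 2.0]
opening: 0.438
time_s: 5.25
eef_pos: [0.4973, 0.111, 0.1397]
eef_rot: [-0.081, 0.702, -0.081, -0.702]
wrist_force: [0.1, -5.2, 0.7]
opening: 0.443
```

```bash
cat >> h.py <<'E'
def avg(n=6):
    F=[];T=[]
    for _ in range(n):
        optics.camera("wrist");o=status.get_obs();F.append(o["wrist_force"]);T.append(o["torque"])
    print("t",round(o["time_s"],2),"TCP",o["eef_pos"].round(4),"F",np.mean(F,0).round(2),"sd",np.std(F,0).round(2),"T",np.mean(T,0).round(3),"op",round(o["opening"],3))
E
python3 -m jog '[-3,-1.2,0,0,0,-6,-2.4,0,0,0,-9,-3.8,0,0,0,-12,-5,0,0,0,-14,-6,0,0,0]'|sed -n 4p;  python3 - <<'E'
from h import *
avg()
cv2.imwrite("pics/w3.png",optics.camera("side")[80:290,180:420,::-1].repeat(2,0).repeat(2,1))
E
```

```text
wrist_force: [-0.9, -5.7, -2.9]
t 6.05 TCP [0.4975 0.117  0.153 ] F [-2.07 -4.7  -0.14] sd [0.26 0.35 0.62] T [-1.486  0.506 -0.038] op 0.441
```

View pics/w3.png

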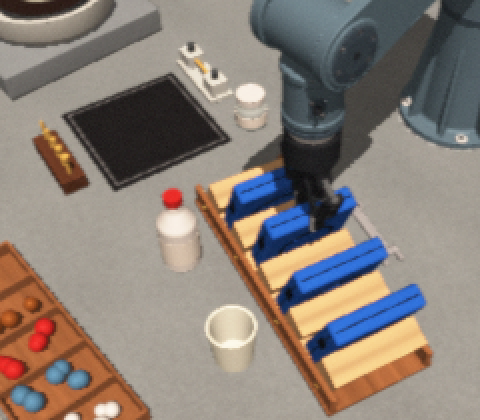

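Case 2 came up with the grip. The upward reading of about −3 N, including wall friction, suggests a light case. I'll lower it back and release.

```bash
python3 -m jog '[4,1.7,0,0,0,8,3.4,0,0,0,12,5.1,0,0,0,15,6.3,0,0,0,17,7.2,0,0,0]'|sed -n 2,4p; python3 -m jog '[1,0.4,0,0,0,1.6,0.75,0,0,0,2,0.9,0,0,0,2,0.9,0,0,0,2,0.9,0,0,0]'|sed -n 2,4p;  python3 - <<'E'
from h import *
avg(3)
E
python3 -m jog '[0,0,0,0,70,0,0,0,0,70,0,0,0,0,70,-25,0,0,0,70,-50,0,0,0,70]';  python3 - <<'E'
from h import *
c=optics.get_calibration("wrist");np.save("w4.npy",c,allow_pickle=True)
cv2.imwrite("pics/w4.png",optics.camera("wrist")[:,:,::-1])
avg(3)
E
```

```text
eef_pos: [0.4969, 0.1098, 0.1364]
eef_rot: [0.081, -0.702, 0.081, 0.702]
wrist_force: [-0.0, -4.4, 3.5]
eef_pos: [0.4971, 0.1097, 0.1356]
eef_rot: [-0.082, 0.703, -0.081, -0.702]
wrist_force: [-2.8, -1.7, 9.1]
t 7.25 TCP [0.4971 0.1097 0.1356] F [-2.95 -1.69  9.23] sd [0.31 0.27 0.45] T [-1.059  0.73  -0.083] op 0.437
time_s: 7.75
eef_pos: [0.4958, 0.1094, 0.1842]
eef_rot: [0.081, -0.701, 0.081, 0.703]
wrist_force: [1.2, 0.7, -0.0]
opening: 0.697
t 7.95 TCP [0.497  0.1093 0.1849] F [ 0.08  0.17 -0.21] sd [0.41 0.44 0.49] T [-0.005  0.009  0.012] op 0.703
```

View pics/w4.png

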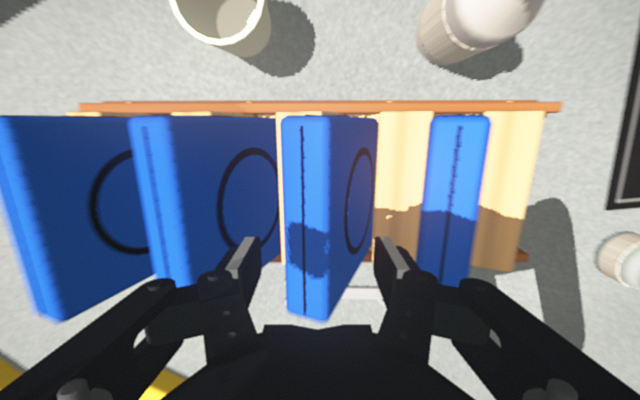

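Case 2 is back in its slot, its strip lined up with its neighbours at x≈305. On to case 3.

```bash
python3 -m jog '[0,-45,0,0,70,0,-88,0,0,70,0,-92,0,0,70,20,-92,0,0,70,40,-92,0,0,70]'|sed -n 2p; python3 -m jog '[9,0,0,0,70,9,0,0,0,0,9,0,0,0,0,9,0,0,0,0,9,0,0,0,0]'|sed -n '2p;4,5p'
python3 -m jog '[-4,-1.7,0,0,0,-8,-3.4,0,0,0,-12,-5.1,0,0,0,-16,-6.8,0,0,0,-18.6,-7.9,0,0,0]'|sed -n '2p;4p'
python3 - <<'E'
from h import *
avg(5)
E
```

```text
eef_pos: [0.5172, 0.1988, 0.1432]
eef_pos: [0.5178, 0.1981, 0.1361]
wrist_force: [-0.7, -1.5, -1.4]
opening: 0.442
eef_pos: [0.5198, 0.2063, 0.1549]
wrist_force: [-0.6, -4.0, -2.4]
t 9.7 TCP [0.5201 0.2064 0.155 ] F [-1.7  -3.37  2.5 ] sd [0.36 0.43 1.03] T [-1.154  0.415 -0.041] op 0.445
```

```bash
python3 -m jog '[4,1.7,0,0,0,8,3.4,0,0,0,12,5.1,0,0,0,15,6.3,0,0,0,17,7.2,0,0,0]'|sed -n '2p;4p'; python3 -m jog '[0.8,0.4,0,0,0,1.6,0.7,0,0,0,1.6,0.7,0,0,0,1.6,0.7,0,0,0,1.6,0.7,0,0,0]'|sed -n '2p;4,5p'
```

```text
eef_pos: [0.5177, 0.1991, 0.1367]
wrist_force: [-0.7, -3.4, 2.5]
eef_pos: [0.5176, 0.1986, 0.1355]
wrist_force: [-1.5, -3.1, 0.3]
opening: 0.44
```

```bash
python3 -m jog '[0,0,0,0,70,0,0,0,0,70,0,0,0,0,70,-25,0,0,0,70,-50,0,0,0,70]'|sed -n 2p; python3 -m jog '[0,-45,0,0,70,0,-88,0,0,70,0,-92,0,0,70,20,-92,0,0,70,40,-92,0,0,70]'|sed -n 2p; python3 -m jog '[9,0,0,0,70,9,0,0,0,0,9,0,0,0,0,9,0,0,0,0,9,0,0,0,0]'|sed -n '2p;4,5p'
python3 -m jog '[-4,-1.7,0,0,0,-8,-3.4,0,0,0,-12,-5.1,0,0,0,-16,-6.8,0,0,0,-18.6,-7.9,0,0,0]'|sed -n '2p;4p'
python3 - <<'E'
from h import *
avg(5)
E
```

```text
eef_pos: [0.5171, 0.1989, 0.1856]
eef_pos: [0.5392, 0.289, 0.1459]
eef_pos: [0.539, 0.2879, 0.1374]
wrist_force: [-1.3, -2.1, -0.2]
opening: 0.438
eef_pos: [0.5407, 0.2959, 0.1559]
wrist_force: [0.0, -2.4, -2.5]
t 12.95 TCP [0.5409 0.296  0.156 ] F [-1.33 -2.64  1.54] sd [0.35 0.37 0.39] T [-0.915  0.31  -0.014] op 0.435
```

```bash
python3 -m jog '[4,1.7,0,0,0,8,3.4,0,0,0,12,5.1,0,0,0,15,6.3,0,0,0,17,7.2,0,0,0]'|sed -n '2p;4p'; python3 -m jog '[0.8,0.4,0,0,0,1.6,0.7,0,0,0,1.6,0.7,0,0,0,1.6,0.7,0,0,0,1.6,0.7,0,0,0]'|sed -n '2p;4,5p'; python3 -m jog '[0,0,0,0,70,0,0,0,0,70,0,0,0,0,70,-25,0,0,0,70,-50,0,0,0,70]'|sed -n 2p;python3 -m jog '[0,50,0,0,70,0,100,0,0,70,0,150,0,0,70,0,200,0,0,70,0,240,0,0,70]'|sed -n 2p;
python3 -m jog '[0,30,0,0,70,0,36,0,0,70,10,36,0,0,70,20,36,0,0,70,40,36,0,0,70]'|sed -n 2p; python3 -c "
from h import *
n=np.array([.222,.975]);g=np.array([.4971,.1097])-.092*n
go([*g,.1356],77)"
```

```text
eef_pos: [0.5387, 0.2886, 0.1376]
wrist_force: [-0.5, -2.7, 0.5]
eef_pos: [0.5387, 0.2883, 0.1368]
wrist_force: [-2.5, -1.0, 2.2]
opening: 0.437
eef_pos: [0.5382, 0.2882, 0.1863]
eef_pos: [0.4834, 0.0526, 0.187]
eef_pos: [0.4767, 0.0206, 0.1465]
TCP [0.4767 0.0206 0.1465] head -103.11 shift [10.9  0.6 -0.1] turn -0.11171972965371424 t 15.45 F [0.14 0.54 0.23] op 0.701
```

```bash
python3 -m jog '[10,1,0,0,70,10,1,0,0,0,10,1,0,0,0,10,1,0,0,0,10,1,0,0,0]'|sed -n '2p;4,5p'
python3 -m jog '[-4,-1.7,0,0,0,-8,-3.4,0,0,0,-12,-5.1,0,0,0,-16,-6.8,0,0,0,-18.6,-7.9,0,0,0]'|sed -n '2p;4p'
python3 - <<'E'
from h import *
avg(5)
cv2.imwrite("pics/w5.png",optics.camera("side")[80:290,180:420,::-1].repeat(2,0).repeat(2,1))
E
```

```text
eef_pos: [0.4752, 0.0191, 0.1368]
wrist_force: [-2.8, 3.7, -0.9]
opening: 0.437
eef_pos: [0.4775, 0.0257, 0.1558]
wrist_force: [-0.5, -5.3, -5.8]
t 16.7 TCP [0.4779 0.0259 0.1561] F [-1.9  -4.3  -2.06] sd [0.33 0.68 1.05] T [-1.291  0.543 -0.022] op 0.436
```

View pics/w5.png

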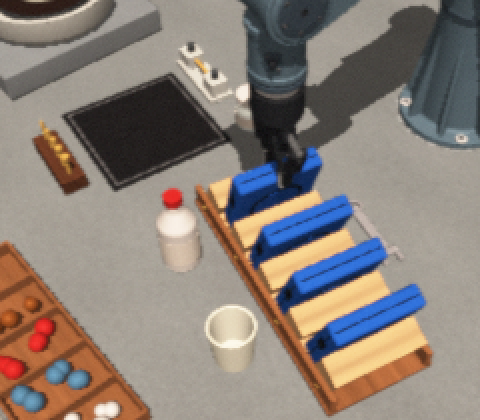

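Case 1 pulls −5.8 N on the way up, against −2.9, −2.4 and −2.5 N for the others, so it is the heavy one. Cases 2–4 are seated. I'll draw case 1 out along the slope.

```bash
python3 -m jog '[-6,-2.5,0,0,0,-12,-5,0,0,0,-18,-7.6,0,0,0,-24,-10.2,0,0,0,-30,-12.7,0,0,0]'|sed -n '2p;4p'
python3 -m jog '[-6,-2.5,0,0,0,-12,-5,0,0,0,-18,-7.6,0,0,0,-24,-10.2,0,0,0,-30,-12.7,0,0,0]'|sed -n '2p;4p'
python3 - <<'E'
from h import *
avg(6)
cv2.imwrite("pics/w6.png",optics.camera("side")[50:260,180:420,::-1].repeat(2,0).repeat(2,1))
E
```

```text
eef_pos: [0.4796, 0.0382, 0.1848]
wrist_force: [-2.5, -6.6, -6.6]
eef_pos: [0.4831, 0.0519, 0.2154]
wrist_force: [-0.0, -0.2, -5.8]
t 18.05 TCP [0.4829 0.0511 0.215 ] F [-0.02 -0.01 -6.11] sd [0.27 0.65 0.69] T [ 0.027 -0.026  0.002] op 0.383
```

View pics/w6.png

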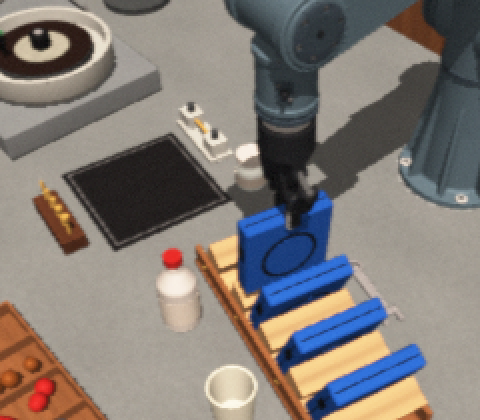

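Out of the slot the case hangs upright and free, weighing 6.1 N (0.62 kg), so it is the heavy one. I lift it and carry it to the mat.

```bash
python3 -m jog '[-15,0,0,0,0,-35,0,0,0,0,-55,0,0,0,0,-70,0,0,0,0,-80,0,0,0,0]'|sed -n '2p;4p'
python3 -c "
from h import *
go([.484,-.3495,.295],81)"
```

```text
eef_pos: [0.4835, 0.0508, 0.2964]
wrist_force: [0.5, -0.3, -5.3]
TCP [0.4835 0.0508 0.2964] head -103.21 shift [  1.4 389.6 -92. ] turn -4.210676566392976 t 18.6 F [ 0.53 -0.29 -5.35] op 0.383
```

```bash
python3 -m jog '[0,20,-5,0,0,0,55,-13,0,0,0,90,-21,-1,0,0,125,-29,-2,0,0,160,-38,-3,0]'|sed -n '2p;4p'
python3 -m jog '[0,35,-8,0,0,0,70,-16,0,0,0,105,-24,0,0,0,135,-32,0,0,0,155,-37,0,0]'|sed -n '2p;4p'
python3 -c "
from h import *
go([.484,-.3495,.295],81)"
```

```text
eef_pos: [0.4831, -0.1147, 0.2948]
wrist_force: [0.9, 0.9, -6.4]
eef_pos: [0.4921, -0.2748, 0.2945]
wrist_force: [0.5, 1.2, -6.3]
TCP [ 0.4921 -0.2748  0.2945] head -100.3 shift [-0.5 75.  -5.4] turn -1.2957565420795163 t 19.6 F [ 0.47  1.23 -6.29] op 0.38
```

```bash
python3 -m jog '[0,30,-2,-1,0,0,55,-4,-1,0,0,70,-5,-1,0,0,75,-5,-1,0,0,75,-5,-1,0]'|sed -n '2p;4p'
python3 -m jog '[25,0,0,0,0,55,0,0,0,0,85,0,0,0,0,105,0,0,0,0,120,0,0,0,0]'|sed -n '2p;4p'
python3 - <<'E'
from h import *
go([.484,-.3495,.295],81)
a=optics.camera("scene")[130:270,150:350,::-1];b=optics.camera("side")[40:180,180:380,::-1]
cv2.imwrite("pics/w7.png",cv2.resize(np.hstack([a,b]),None,fx=2,fy=2,interpolation=cv2.INTER_CUBIC))
E
```

```text
eef_pos: [0.4841, -0.347, 0.2949]
wrist_force: [0.3, 0.5, -6.1]
eef_pos: [0.4841, -0.3452, 0.1736]
wrist_force: [-0.2, -1.0, -5.3]
TCP [ 0.4841 -0.3452  0.1736] head -99.12 shift [-121.4    4.1   -0.4] turn -0.11573707683169232 t 20.6 F [-0.24 -0.97 -5.31] op 0.381
```

View pics/w7.png

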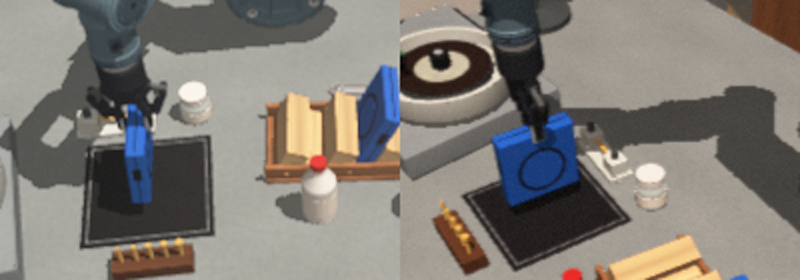

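The case hangs upright over the mat centre with the jig, jar and dop block clear. I lower it until contact.

```bash
python3 -m jog '[10,4,0,0,0,18,4,0,0,0,24,4,0,0,0,29,4,0,0,0,32,4,0,0,0]'|sed -n '2p;4p'
python3 -m jog '[1,0,0,0,0,2,0,0,0,0,3,0,0,0,0,4,0,0,0,0,5,0,0,0,0]'|sed -n '2p;4p'
python3 - <<'E'
from h import *
avg(3)
im=optics.camera("scene");c=optics.get_calibration("scene")
m=cv2.inRange(cv2.cvtColor(im,cv2.COLOR_RGB2HSV),(105,120,40),(130,255,255));m[:,260:]=0;m[:,:180]=0
k,l,s,ce=cv2.connectedComponentsWithStats(m);i=1+s[1:,4].argmax()
L=cv2.approxPolyDP(cv2.findContours((l==i).astype(np.uint8),0,1)[0][0],1.5,True)[:,0];print(L.tolist())
ys=np.nonzero(l==i)[0].max();x=np.mean(np.flatnonzero((l==i)[ys]));print("lowest",x,ys)
o,M=tool();e=o["eef_pos"].copy();n=M[:,2]*np.sign(M[0,2]) # case long axis
for z in(.0,.003,.01,.02,.03): print(z,[np.round(proj(c,[*(e+n*.07+M[:,1]*t)[:2],z]),1) for t in(-.017,.017)])
E
```

```text
eef_pos: [0.4835, -0.3512, 0.1429]
wrist_force: [0.0, 0.4, -6.5]
eef_pos: [0.4837, -0.3514, 0.1385]
wrist_force: [-0.4, -0.4, -6.0]
t 21.85 TCP [ 0.4836 -0.3512  0.1383] F [-0.2   0.03 -5.79] sd [0.2  0.3  0.36] T [ 0.022 -0.007  0.012] op 0.379
[[214, 189], [212, 217], [216, 237], [223, 237], [225, 235], [226, 208], [225, 203], [221, 200], [220, 192]]
lowest 219.5 237
0.0 [array([227.8, 239.1]), array([218.4, 239.9])]
0.003 [array([227.6, 238.6]), array([218.3, 239.4])]
0.01 [array([227.3, 237.5]), array([217.9, 238.3])]
0.02 [array([226.9, 235.9]), array([217.5, 236.7])]
0.03 [array([226.5, 234.3]), array([217. , 235.1])]
```

```bash
for k in 1; do python3 -m jog '[1,0,0,0,0,2,0,0,0,0,3,0,0,0,0,4,0,0,0,0,5,0,0,0,0]'|sed -n '2p;4p'; done; python3 -m jog '[0.6,0,0,0,0,1.2,0,0,0,0,1.8,0,0,0,0,2.4,0,0,0,0,3,0,0,0,0]'|sed -n '2p;4p'
```

```text
eef_pos: [0.4836, -0.3513, 0.1332]
wrist_force: [0.7, 0.2, -6.4]
eef_pos: [0.4836, -0.3513, 0.1303]
wrist_force: [-0.8, -0.0, -5.9]
```

```bash
python3 -m jog '[0.5,0,0,0,0,1,0,0,0,0,1.5,0,0,0,0,2,0,0,0,0,2,0,0,0,0]'|sed -n '2p;4p'; python3 -m jog '[0.5,0,0,0,0,1,0,0,0,0,1.5,0,0,0,0,2,0,0,0,0,2,0,0,0,0]'|sed -n '2p;4p'
```

```text
eef_pos: [0.4838, -0.3517, 0.1296]
wrist_force: [-3.8, 1.4, 4.7]
eef_pos: [0.4839, -0.3521, 0.1295]
wrist_force: [-7.1, 4.8, 17.1]
```

Contact is at TCP z≈0.1297. I relieve the press, then let go.

```bash
python3 -m jog '[-1,0,0,0,0,-2,0,0,0,0,-2.6,0,0,0,0,-2.6,0,0,0,0,-2.6,0,0,0,0]'|sed -n '2p;4p'; python3 -m jog '[0,0,0,0,55,0,0,0,0,70,0,0,0,0,70,0,0,0,0,70,0,0,0,0,70]'|sed -n '2p;4,5p'
```

```text
eef_pos: [0.4838, -0.3517, 0.1296]
wrist_force: [-3.4, 2.4, 7.0]
eef_pos: [0.4837, -0.3513, 0.1288]
wrist_force: [0.3, -0.7, -0.1]
opening: 0.701
```

```bash
python3 -m jog '[-10,0,0,0,70,-25,0,0,0,70,-50,0,0,0,70,-90,0,0,0,70,-130,0,0,0,70]'|sed -n '2p;4p'; python3 -m jog '[0,0,0,0,70,0,0,0,0,70,0,0,0,0,70,0,0,0,0,70,0,0,0,0,70]'|sed -n '1,4p'
python3 - <<'E'
from h import *
c=optics.get_calibration("wrist")
w=optics.camera("wrist")[:,:,::-1]
a=optics.camera("scene")[130:270,170:420,::-1];b=optics.camera("side")[80:290,180:420,::-1]
a=cv2.resize(a,(400,224),interpolation=cv2.INTER_CUBIC);b=cv2.resize(b,(400,350),interpolation=cv2.INTER_CUBIC)
cv2.imwrite("pics/w8.png",np.hstack([np.vstack([a,cv2.resize(w,(400,250))]),np.vstack([b,np.zeros((124,400,3),np.uint8)])]))
E
```

```text
eef_pos: [0.4835, -0.3511, 0.2615]
wrist_force: [1.5, -0.5, 0.9]
time_s: 25.9
eef_pos: [0.4831, -0.3508, 0.2576]
eef_rot: [0.057, -0.704, 0.056, 0.705]
wrist_force: [-0.3, -0.2, 0.3]
```

View pics/w8.png

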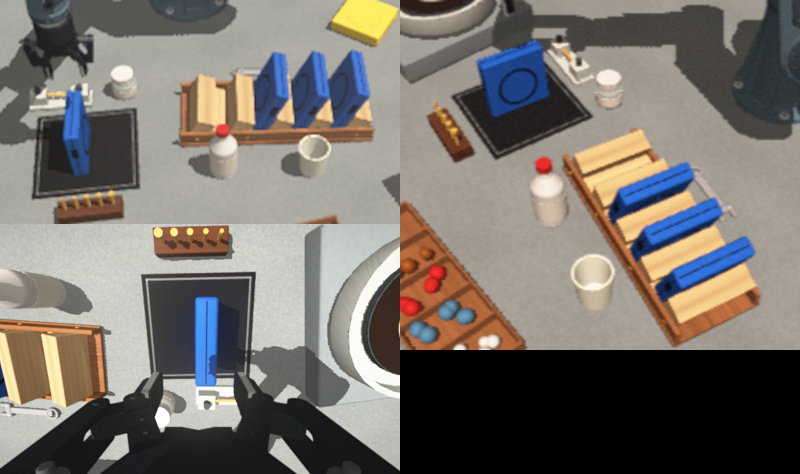

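The case stands upright and released on the mat, and the three light ones sit in their slots with the bystanders undisturbed. One numeric check of the centring and of the seating depth remains.

Run:
```python
from h import *
c=optics.get_calibration("wrist");im=optics.camera("wrist");hsv=cv2.cvtColor(im,cv2.COLOR_RGB2HSV)
m=cv2.inRange(hsv,(105,120,60),(130,255,255));k,l,s,ce=cv2.connectedComponentsWithStats(m);i=1+s[1:,4].argmax()
q=cv2.boxPoints(cv2.minAreaRect(np.argwhere(l==i)[:,::-1].astype(np.float32)))
P=np.array([onz(c,*p,.143) for p in q]);print("case",P.mean(0).round(4),np.linalg.norm(P-np.roll(P,1,0),axis=1).round(3))
# mat outer corners read from picture w8 (x1.6, y offset 224)
M=np.array([onz(c,u*1.6,(v-224)*1.6,.003) for u,v in((142,276),(255,272),(249,376),(150,380))]);print("mat",M.round(3).tolist(),M.mean(0).round(4))
s=optics.get_calibration("side");b=optics.camera("side");
m2=cv2.inRange(cv2.cvtColor(b,cv2.COLOR_RGB2HSV),(105,120,40),(130,255,255));k,l,st,ce=cv2.connectedComponentsWithStats(m2)
print([st[i].tolist() for i in range(1,k) if 300<st[i,4]<4000])
```

```text
case [ 0.4843 -0.3633  0.143 ] [0.138 0.033 0.138 0.038]
mat [[0.616, -0.253, 0.003], [0.586, -0.487, 0.003], [0.353, -0.455, 0.003], [0.382, -0.214, 0.003]] [ 0.4844 -0.3525  0.003 ]
[[226, 104, 44, 47, 1379], [306, 177, 50, 37, 740], [319, 199, 54, 37, 759], [334, 222, 59, 38, 774]]
```

Run:
```python
from h import *
h=np.radians(-9.1);ex=np.array([np.cos(h),np.sin(h)]);ey=np.array([-np.sin(h),np.cos(h)])
for n in("scene","side"):
    c=optics.get_calibration(n);im=optics.camera(n)
    m=cv2.inRange(cv2.cvtColor(im,cv2.COLOR_RGB2HSV),(105,120,40),(130,255,255));k,l,s,ce=cv2.connectedComponentsWithStats(m)
    x,y=(218,215) if n=="scene" else (234,118)
    i=l[y,x];i=i or l[y,x-4]
    r=cv2.findContours((l==i).astype(np.uint8),0,1)[0][0];print(n,s[i],cv2.approxPolyDP(r,1.3,True)[:,0].tolist())
    for yc in(-.351,-.363):
        C=np.array([.4843,yc])
        for z in(.003,.143): print(yc,z,[np.round(proj(c,[*(C+a*.07*ex+b*.017*ey),z]),1).tolist() for a,b in((1,-1),(1,1),(-1,1),(-1,-1))])
```

```text
scene [209 186  18  54 679] [[219, 186], [215, 188], [212, 187], [209, 217], [217, 239], [225, 237], [225, 226], [223, 225], [225, 223], [226, 215]]
-0.351 0.003 [[218.4, 239.6], [227.8, 238.8], [228.7, 209.2], [219.8, 210.0]]
-0.351 0.143 [[211.4, 216.2], [221.4, 215.4], [222.8, 185.3], [213.3, 186.0]]
-0.363 0.003 [[215.1, 240.3], [224.5, 239.5], [225.6, 209.9], [216.7, 210.6]]
-0.363 0.143 [[207.9, 216.9], [217.9, 216.1], [219.5, 185.9], [210.0, 186.6]]
side [ 226  104   44   47 1377] [[261, 104], [226, 117], [231, 132], [232, 144], [236, 150], [269, 137], [264, 112], [265, 108]]
-0.351 0.003 [[233.1, 147.6], [236.8, 152.9], [270.6, 139.3], [266.6, 134.4]]
-0.351 0.143 [[225.5, 117.5], [229.5, 122.8], [266.3, 109.2], [262.0, 104.3]]
-0.363 0.003 [[231.4, 145.9], [235.1, 151.2], [268.7, 137.8], [264.7, 132.9]]
-0.363 0.143 [[223.7, 115.8], [227.6, 121.1], [264.3, 107.6], [260.0, 102.7]]
```

```bash
python3 -c "
from bench import hand_in,status
print(status.get_obs()['time_s'],hand_in())"
```

```text
the job is handed in; nothing more can be done
26.25 None
```

Case 1, nearest the mat, was the heavy one. It is standing upright on the rubber mat, same edge up, and released. The job was handed in at 26.3 s.

- **Weighing:** I raised each case about 20 mm along its slope. Case 1 pulled 5.8 N on the way up; cases 2, 3 and 4 pulled 2.9, 2.4 and 2.5 N. Hanging free, case 1 weighed 6.1 N (about 0.62 kg). The in-slot readings include wall friction and scattered by up to about 1 N, but case 1 stood well clear of the others.
- **Light cases:** All three are back in their own slots. Their outlines in the side view match the starting picture to within a pixel.
- **Putting down:** Before letting go, the case pressed on the mat with up to about 23 N, judging by the change in wrist force. I relieved most of that before opening the fingers.
- **Centring:** The case is not exactly centred. It stands about 8 mm off the mat's middle towards -y. The scene and side views suggest 4–8 mm, while the wrist view says 11 mm. The likely cause is that it hung slightly tilted and settled flat on release. I left it there because regripping could have knocked it.
- **Surroundings:** In the last pictures the bystanders in view had not moved and the gripper was clear of everything. I checked these by eye, and the second yellow look-alike was outside the final crops.

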